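# Re-hang a stir-bar basket on a sprung drying fork

## Robot

A 6-joint arm with a two-finger parallel gripper is mounted at the origin on a cart in front of the work surface, level with it; the furniture and walls round the work are solid. World frame = base frame: x ahead of the robot, y to its left, z up, the work surface at z = 0. Lengths are in m, angles in rad, forces in N, time in s.
With the tool pointing down it reaches from about 0.35 to 0.85 m from the base axis. Payload 8.1 kg.
Tool frame: the origin (TCP) lies at the very end of the fingers, on their centre line; the grasp point (between the pads) lies 19 mm behind it (robot.grip_depth is the distance from the TCP to the grasp point, in m); z points along the fingers, y is the line along which they close (so a half turn about z gives the same grasp; the last joint's range is limited). The gripper opens to 93 mm and grips with 3 to 60 N. Pads are 15 mm wide; open, the fingers measure 128 mm over their backs; the gripper's body (75 mm by 188 mm) begins 65 mm behind the grasp point.
Start: joints at [-1.385, 0.13, 1.488, -0, 1.523, -0.085], TCP at [0.161, -0.578, 0.219] pointing down, gripper open.
Joint ranges: [-2.96, 2.96], [-0.89, 2.26], [0.02, 2.5], [-1.34, 4.48], [0, 2.73], [-2.66, 2.66]. Speed limits (rad/s): [2.39, 2.39, 2.79, 3.14, 3.14, 3.14].

## Interface

Orientations are given as a rotation vector (axis times angle).
In Python, from plant import robot gives the robot as it stands. The module is installed in compiled form; this text tells all that it offers.
- The arm moves only by the shell command python3 -m jog 'ROWS' [FORCE]. ROWS is JSON, a list that holds one entry, the list of rows, each a list of 7 numbers: the turn, a rotation vector about the tool's x, y, z in degrees, then the shift along the tool's x, y, z in cm, then the finger opening in cm, from 0 to 9.3. A call has 1 to 5 rows; each row shifts and turns the commanded pose from where the row before left it, along the tool's axes as they then stand; what a row does not reach is not made up. A row lasts 1/12 s, in which the tool goes at most 41.7 mm and 7.16 degrees, less where a joint would pass 70% of its speed; a pose out of reach is approached as far as the arm can. A call is refused whole if a number of a shift passes 4.17 or a number of a turn 7.16, either way. A call with a gripper value outside its range is refused whole. The fingers move at their own pace and stop on an object; FORCE is the grip in N (left out, the last holds). Time passes only in rows, so rows that do not move let the fingers close. It gives the time, the measured TCP pose, the force and the opening at its end, in the units of the state.
- robot.read_state(): the state, without advancing time (a new reading comes with each control period).
- robot.read_camera(name): name is "scene" or "top" or "wrist"; returns a dict with "img" (480x640x3 uint8, red, green, blue), "fx", "fy", "cx", "cy" (pixels), "k1" (the pictures are not rectified: a ray, as slopes to the right and down, at radius r is drawn at 1 + k1 r^2 times it, then the intrinsics apply), "extrinsics" (4x4, takes a point from camera to world coordinates). Camera axes: x right, y up, looking along -z (the intrinsics and any distortion apply to the point x, -y, -z); pixel columns grow to the right and rows downward; lengths in m; the calibration is good to about 2 mm. A picture is of the moment at which its call begins. There is no depth.
- robot.close_job(): hands the job in, once; it reports no verdict.
Trained networks look in a picture, given as the dict that the camera call returned (one of the last four; its "shot" number tells which), for a name from the list of things; names that differ only in an ending like _2 or _b are one class to them, and where a whole thing is asked for, a point or a joint stands for the part that bears it (a point fixed in the world has none). Each returns a list of dicts, best first, with "confidence" (0 to 1); they miss things now and then, are a little off and sometimes report something else, mostly with a low value. They report only what shows in the picture. A call takes as long as a camera call.
- robot.masks_of(picture, label): "pixels" (480x640 bool, what is visible of it) and "point" ([column, row] in pixels, amid what is visible of it).
- robot.pinpoint(picture, label): "point" ([column, row] in pixels: a listed point, or the origin of a listed thing).
The state is a dict: "t": time; "q": joint angles; "dq": joint speeds; "joint_torque": joint torques, N m; "tool_pos": TCP position; "orientation": TCP orientation; "force": force on the tool from outside, world axes, zero at the start; "wrist_torque": the same for the moment, N m; "opening": finger opening in m.
Only numpy, scipy, OpenCV 4.12 (cv2) and the standard library are available. Lean on these libraries where they do the work, as an engineer would, in place of code of your own. Each camera call takes 0.05 s, during which the arm holds its last target. There are 200 camera calls.

## Task

Take the wire basket with the two stir bars by its green grip off the plain drip hook (grey head) and hang it on the sprung drying fork (blue head): slide its cross-bar gently along the arms, feel for the stop, and lower the bar fully into the slot just in front of that stop. Carry it level the whole way, never set it down, keep both stir bars in it, never press hard against either stand, disturb nothing else, and leave the basket hanging quietly by itself.

Things in the scene. Friction and masses are not known exactly. Their poses are not given: they have to be found in the camera images.
- basket: steel wire basket 70 x 104 x 40 mm (x, y, z), 0.2 to 0.35 kg; origin at the centre of its underside, z up. Rigid bail of 6 mm bar: uprights at y = +-50 mm to a cross-bar along y, centre 100 mm above the origin. Stand arms pass between the uprights, under the bar and over the rim, so it goes on and off along the stand's x; it can rise at most 35 mm off a seat. Must not tilt over 20 degrees
- basket_bar (a point): centre of the basket's 6 mm thick cross-bar, 100 mm above the basket's origin; its y axis runs along the bar
- basket_grip (a point): centre of the green grip block, 16 x 16 mm and 46 mm high, on a 4 mm radius stem, 63 mm above the cross-bar's centre; its x and y axes are square to the block's faces
- stir_bar0: white 40 mm stir bar, 9 mm thick, lying loose in the basket; origin at its underside
- stir_bar1: white 30 mm stir bar, 9 mm thick, lying loose in the basket; origin at its underside
- drip_stand: fixed stand with a grey head, where the basket hangs at first. Origin under its column, at worktop height. Two steel arms, 8 mm wide, at y = +-28 mm, point along its own -x to the robot and end 87 mm from the column axis, undersides at 122 mm. The bar lies between front lips 144 mm high and back stops; nothing is higher than 154 mm. Keep contact with the basket under 25 N
- drip_seat (a point): on the drip stand: where the cross-bar's centre rests, 70 mm in front of the column axis, 135 mm above the worktop; x axis as the stand's. To leave, lift the bar 15 to 25 mm and draw it out along -x by at least 65 mm before going higher
- dry_stand: fixed stand with a blue head, the destination. Origin under its column at worktop height; two arms 8 mm wide at y = +-28 mm point along its own -x, undersides at 123 mm, tips at most 177 mm from the column axis. From the tip back: ledge 67 mm long, 145 mm high; slot 10 mm wide, floor at 133 mm; orange-faced stop 159 mm high. No contact with the basket over 22 N
- dry_mid (a point): on the blue head's stand, not on its arms: centre of the seated cross-bar if the arms stood at mid-travel; 82 mm in front of the column axis, 136 mm high, axes as the stand's. The arms telescope: the true slot middle lies up to 22 mm in front or behind along x, NOT measured; find it by touching the stop. Ledge is surely there 27 to 50 mm in front (-x) of this point
- dry_head (a point): centre of the blue head, 130 mm above the worktop, holding the telescoping arms. Pushed along +x the arms yield on a spring, about 1.5 N per mm for up to 3 mm, then are rigid, and spring back when relieved; downward they are rigid. A bar just touching the unloaded stop is 2 mm behind (+x of) the slot's middle
- electrode_arm: tall white jointed electrode holder, fixed, between the two stands; origin under its column. It spans from 130 mm in front of its column (towards the robot) to 160 mm behind it, about 70 mm wide, solid up to 335 mm above the worktop with a thin electrode above that. Carry things round its front: the balance there is only about 100 mm high
- sample_pot0: white sample pot with a red lid, 68 mm wide, 63 mm high, a bystander behind the work; origin at the centre of its underside
- sample_pot1: second such red-lidded pot, a bystander; origin at the centre of its underside
- erlenmeyer: clear conical flask, 63 mm wide, 107 mm high, a bystander behind the work; origin at the centre of its underside

How it is judged:
By the outcome, as a careful person would: the job done as asked, in the order asked, and still so for the second after the job is handed in, with the robot touching nothing.
It also fails if it takes over 66 s, if anything falls off the work surface, if the arm or the gripper's body presses on something with over 40 N, if the wrist force passes 120 N, or if a joint passes its speed limit or range.

## Working session

There is one attempt and no reset: what is moved stays moved. The work goes in short steps, Python scripts to look and compute and a shell command to move; the robot and the scene stay as the last step left them, time stands still between calls to the robot, and variables do not carry over. Pictures are saved under pics/ and viewed, on a budget of 10 in all, crops included, one or two more only if the job needs it, and the job is handed in when it is done.

```bash
mkdir -p pics; cat > h.py <<'E'
import numpy as np, cv2
from plant import robot
from scipy.spatial.transform import Rotation as R
np.set_printoptions(precision=4,suppress=True)
def ray(p,uv):
    K=np.array([[p['fx'],0,p['cx']],[0,p['fy'],p['cy']],[0,0,1.]])
    x,y=cv2.undistortPoints(np.array([[uv]],float),K,np.array([p['k1'],0,0,0.]))[0,0]
    E=np.array(p['extrinsics']); d=E[:3,:3]@np.array([x,-y,-1]); return E[:3,3],d/np.linalg.norm(d)
def atz(p,uv,z):
    o,d=ray(p,uv); return o+d*(z-o[2])/d[2]
def tri(rs):
    A=sum(np.eye(3)-np.outer(d,d) for o,d in rs); b=sum((np.eye(3)-np.outer(d,d))@o for o,d in rs)
    x=np.linalg.solve(A,b); return x,[round(1e3*np.linalg.norm((np.eye(3)-np.outer(d,d))@(x-o)),1) for o,d in rs]
def save(p,n): cv2.imwrite(f'pics/{n}.png',p['img'][:,:,::-1])
E
python3 - <<'E'
from h import *
ps={n:robot.read_camera(n) for n in('scene','top')}
for n,p in ps.items(): save(p,n+'0')
Z=dict(basket=None,basket_bar=.135,basket_grip=.198,drip_stand=0,drip_seat=.135,dry_stand=0,dry_mid=.136,dry_head=.13,electrode_arm=0,sample_pot0=0,sample_pot1=0,erlenmeyer=0,stir_bar0=None,stir_bar1=None)
for l,z in Z.items():
    best=[]
    for n,p in ps.items():
        r=robot.pinpoint(p,l)
        for q in r[:2]: print(l,n,np.round(q['point'],1),round(q['confidence'],2), atz(p,q['point'],z) if z is not None else '')
        if r: best.append(ray(p,r[0]['point']))
    if len(best)==2: print('   tri',*tri(best))
s=robot.read_state(); print(s)
E
```

```text
basket scene [336.4 369.7] 0.98 
basket top [411.9 284.7] 0.64 
basket top [411.1 257.1] 0.5 
   tri [ 0.5695 -0.2922  0.0442] [np.float64(7.5), np.float64(7.5)]
basket_bar scene [336.2 336.6] 0.77 [ 0.5762 -0.2889  0.135 ]
basket_bar scene [228.  182.8] 0.59 [0.5726 0.2393 0.135 ]
basket_bar top [422.2 280.7] 0.67 [ 0.5703 -0.296   0.135 ]
   tri [ 0.5712 -0.2947  0.144 ] [np.float64(1.3), np.float64(1.3)]
basket_grip scene [332.7 310.6] 0.73 [ 0.5716 -0.2812  0.198 ]
basket_grip top [424.6 278.2] 0.59 [ 0.574  -0.2881  0.198 ]
basket_grip top [418.8 274.5] 0.31 [ 0.5821 -0.275   0.198 ]
   tri [ 0.5716 -0.2859  0.2033] [np.float64(2.5), np.float64(2.5)]
drip_stand scene [361.3 367.3] 0.74 [ 0.6393 -0.2861  0.    ]
drip_stand top [409.2 260.6] 0.76 [ 0.6263 -0.2905  0.    ]
   tri [ 0.63   -0.2907  0.0107] [np.float64(4.9), np.float64(4.9)]
drip_seat scene [331.4 337.8] 0.57 [ 0.5675 -0.2873  0.135 ]
drip_seat scene [268.3 225.1] 0.49 [0.5943 0.0475 0.135 ]
drip_seat top [416.5 282.2] 0.82 [ 0.5665 -0.2825  0.135 ]
   tri [ 0.5679 -0.2839  0.1306] [np.float64(1.4), np.float64(1.4)]

[... 1761 characters left out ...]
oat64(16.9), np.float64(16.9)]
stir_bar1 scene [324.3 367.8] 0.47 
stir_bar1 scene [340.6 375.8] 0.45 
stir_bar1 top [414.  273.9] 0.6 
stir_bar1 top [407.8 286.1] 0.56 
   tri [ 0.5739 -0.2875  0.0474] [np.float64(16.9), np.float64(16.9)]
{'t': 1.5, 'q': array([-1.3854,  0.1304,  1.4882,  0.    ,  1.523 , -0.0854]), 'dq': array([-0.001 ,  0.0008,  0.0018,  0.0015, -0.0018, -0.0008]), 'joint_torque': array([  0.0007, -55.9749, -49.2043,   0.0767,   0.0225,   0.    ]), 'tool_pos': array([ 0.1605, -0.5781,  0.2186]), 'orientation': array([-3.1128, -0.4241, -0.    ]), 'force': array([-0.6923, -0.4103,  0.1555]), 'wrist_torque': array([ 0.0341, -0.0075, -0.0435]), 'opening': 0.09306344573482227}
```

View pics/scene0.png

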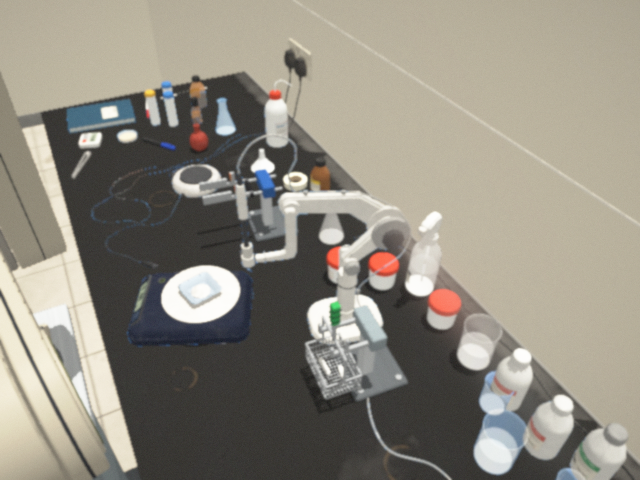

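View pics/top0.png

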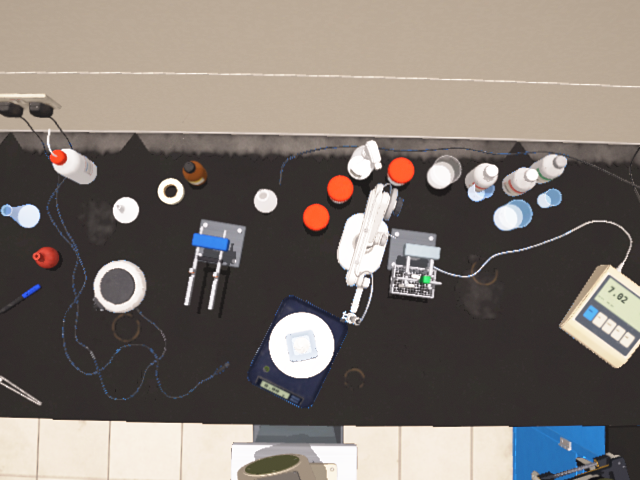

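The scene picture shows the green grip at about (335,312) over the basket (335,365), with the blue head at (265,184). In the top picture the grip is at (427,280), the grey head at (422,252) and the blue head at (211,241). The fork arms end near (187,303) and (212,308), and the electrode arm's front is near (350,318). Next I move closer and line up the tool.

```bash
python3 -m jog '[[[0,0,0,3.5,-1.3,-1.1,9.3],[0,0,0,3.5,-1.3,-1.1,9.3],[0,0,0,3.5,-1.3,-1.1,9.3],[0,0,0,3.5,-1.3,-1.1,9.3],[0,0,0,3.5,-1.3,-1.1,9.3]]]' 20
python3 -m jog '[[[0,0,0,3.5,-1.3,-1.1,9.3],[0,0,0,3.5,-1.3,-1.1,9.3],[0,0,0,3.5,-1.3,-1.1,9.3],[0,0,0,3.5,-1.3,-1.1,9.3],[0,0,-6.8,0,0,0,9.3]]]'
python3 -m jog '[[[0,0,-6.8,0,0,0,9.3],[0,0,-6.8,0,0,0,9.3],[0,0,-6.8,0,0,0,9.3],[0,0,-6.8,0,0,0,9.3],[0,0,-6.8,0,0,0,9.3]]]'
python3 -m jog '[[[0,0,-6.8,0,0,0,9.3],[0,0,-6.8,0,0,0,9.3],[0,0,-6.8,0,0,0,9.3],[0,0,-6.8,0,0,0,9.3],[0,0,0,0,0,0,9.3]]]'
cat >> h.py <<'E'
def look(n,pic=None,labels=()):
    p=robot.read_camera(n)
    if pic: save(p,pic)
    o={}
    for l in labels:
        r=robot.pinpoint(p,l)
        for q in r[:3]: print(n,l,np.round(q['point'],1),round(q['confidence'],2))
        if r:o[l]=r
    return p,o
def tool():
    s=robot.read_state(); M=R.from_rotvec(s['orientation']).as_matrix()
    print('t',round(s['t'],2),'tcp',s['tool_pos'],'yaw',np.degrees(np.arctan2(M[1,0],M[0,0])),'tilt',np.degrees(np.arccos(-M[2,2])),'F',s['force'],'T',s['wrist_torque'],'op',s['opening']); return s,M
E
python3 - <<'E'
from h import *
s,M=tool()
p,o=look('wrist','w1',['basket_grip','basket_bar','drip_seat','drip_stand'])
print(np.array(p['extrinsics']))
for l,z in dict(basket_grip=.198,basket_bar=.135,drip_seat=.135,drip_stand=0).items():
    if l in o: print(l,atz(p,o[l][0]['point'],z))
E
```

```text
t: 1.92
tool_pos: [0.3128, -0.4675, 0.2743]
orientation: [3.113, 0.423, 0.0]
force: [-0.1, 0.0, 0.7]
opening: 0.0933
t: 2.33
tool_pos: [0.438, -0.3774, 0.3205]
orientation: [3.08, 0.606, 0.007]
force: [0.2, -0.5, 0.2]
opening: 0.0929
t: 2.75
tool_pos: [0.4328, -0.381, 0.3176]
orientation: [2.765, 1.491, -0.0]
force: [0.2, -0.4, -0.1]
opening: 0.0928
t: 3.17
tool_pos: [0.4327, -0.3811, 0.3176]
orientation: [2.337, 2.099, -0.0]
force: [-0.6, -0.2, -0.3]
opening: 0.0931
t 3.17 tcp [ 0.4327 -0.3811  0.3176] yaw 83.84602824242494 tilt 0.0007679445974809637 F [-0.6422 -0.2025 -0.2678] T [-0.1114 -0.1331 -0.0745] op 0.09311221784485921
wrist basket_grip [490.5  90.6] 0.62
wrist basket_bar [459.1  96.7] 0.88
wrist drip_seat [460.2  94.3] 0.8
wrist drip_seat [440.  115.4] 0.22
wrist drip_stand [475.4 106.4] 0.58
[[ 0.9943  0.103   0.0293  0.4416]
 [-0.107   0.9564  0.2716 -0.307 ]
 [-0.0001 -0.2732  0.962   0.4834]
 [ 0.      0.      0.      1.    ]]
basket_grip [ 0.57   -0.2909  0.198 ]
basket_bar [ 0.5692 -0.2901  0.135 ]
drip_seat [ 0.5702 -0.2881  0.135 ]
drip_stand [ 0.6394 -0.2972  0.    ]
```

```bash
python3 -m jog '[[[0,0,0,1.6,3,0,9.3],[0,0,0,1.6,3,0,9.3],[0,0,0,1.6,3,0,9.3],[0,0,0,1.6,3,0,9.3],[0,0,0,0,0,0,9.3]]]'
python3 - <<'E'
from h import *
s,M=tool()
Z=dict(basket_grip=.198,basket_bar=.135,drip_seat=.135,drip_stand=0,electrode_arm=.3)
p,o=look('wrist','w2',Z)
for l,z in Z.items():
    for q in o.get(l,[])[:2]: print(l,atz(p,q['point'],z))
t=robot.read_camera('top')
for l in('basket','electrode_arm'):
  for pp,z in((p,.2),(t,.3)):
    for m in robot.masks_of(pp,l)[:1]:
        ys,xs=np.nonzero(m['pixels']); print(l,m['confidence'],m['point'],xs.min(),xs.max(),ys.min(),ys.max(),[atz(pp,c,z)[:2] for c in ((xs.min(),ys.min()),(xs.max(),ys.max()))])
E
```

```text
t: 3.83
tool_pos: [0.5634, -0.3277, 0.3159]
orientation: [-2.34, -2.093, -0.003]
force: [-0.1, -0.1, -0.8]
opening: 0.0927
t 3.83 tcp [ 0.5634 -0.3277  0.3159] yaw 83.62661755842659 tilt 0.14614216674986388 F [-0.1438 -0.0939 -0.7501] T [-0.0658 -0.1296  0.014 ] op 0.09266531462019652
wrist basket_grip [324. 181.] 0.59
wrist basket_bar [325.2 172.3] 0.86
wrist basket_bar [375.3 159.5] 0.41
wrist drip_stand [374.8 158.3] 0.89
basket_grip [ 0.5704 -0.2915  0.198 ]
basket_bar [ 0.5719 -0.2918  0.135 ]
basket_bar [ 0.6196 -0.2851  0.135 ]
drip_stand [ 0.6375 -0.2955  0.    ]
basket 0.6 [322.6, 167.9] 290 357 111 225 [array([ 0.5512, -0.2372]), array([ 0.5926, -0.3288])]
basket 0.9 [417.8, 284.3] 390 440 265 297 [array([ 0.5964, -0.1945]), array([ 0.5323, -0.2979])]
```

View pics/w2.png

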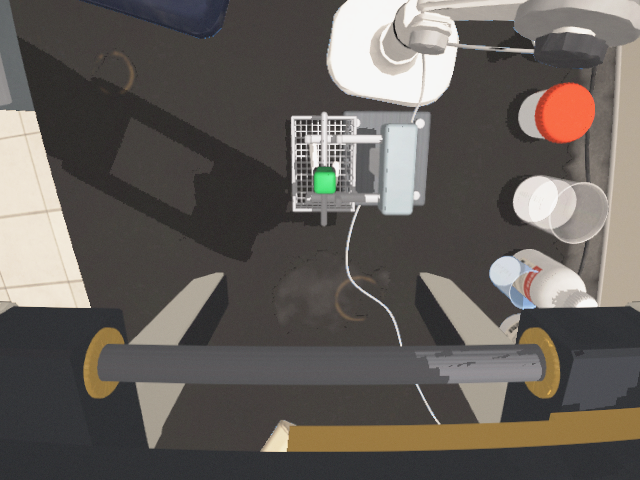

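The wrist view shows the green grip top at about (325,180), the bar running vertically from (324,113) to (324,224), and the stand arms horizontal in the image. So the tool yaw already matches the stand. The grey head is at (400,168) and the electrode base is in the upper right.

```bash
python3 - <<'E'
from h import *
p=robot.read_camera('wrist');t=robot.read_camera('top');sc=robot.read_camera('scene')
g=lambda a,b:np.degrees(np.arctan2(*(b-a)[1::-1]))
b1,b2=atz(p,(324,224),.135),atz(p,(324,113),.135); print('bar',b1,b2,(b1+b2)/2,'yaw-90',g(b1,b2)-90)
print('grip top',atz(p,(325,179.5),.221))
a1,a2=atz(p,(312,139),.13),atz(p,(382,139),.13);print('arm yaw',g(a1,a2))
for z in(.1,.3):
  for n,uv in dict(tip=(350,318),col=(365,243),back=(385,190),balTR=(348,325),balTL=(290,297)).items(): print(z,n,atz(t,uv,z))
# dry stand yaw from top
for n,(a,b,z) in dict(armL=((192,300),(214,262),.14),headfront=((193,245),(228,250),.14)).items(): print(n,g(atz(t,a,z),atz(t,b,z)))
c=t['img'][200:330,160:260]; cv2.imwrite('pics/dry.png',cv2.resize(c,None,fx=6,fy=6,interpolation=cv2.INTER_CUBIC)[:,:,::-1])
hsv=cv2.cvtColor(t['img'],cv2.COLOR_RGB2HSV); m=cv2.inRange(hsv,(105,150,60),(125,255,255)); m[:,:180]=0;m[:,245:]=0;m[:220]=0;m[270:]=0
r=cv2.minAreaRect(np.argwhere(m)[:,::-1].astype(np.float32)); print(r); bx=cv2.boxPoints(r); print([atz(t,q,.145)[:2] for q in bx])
E
```

```text
bar [ 0.5607 -0.3463  0.135 ] [ 0.5724 -0.2428  0.135 ] [ 0.5665 -0.2945  0.135 ] yaw-90 -6.430365307358741
grip top [ 0.5669 -0.2918  0.221 ]
arm yaw -6.402874487892312
0.1 tip [ 0.4794 -0.1292  0.1   ]
0.1 col [ 0.6606 -0.1638  0.1   ]
0.1 back [ 0.7923 -0.2122  0.1   ]
0.1 balTR [ 0.4627 -0.1245  0.1   ]
0.1 balTL [0.5272 0.0155 0.1   ]
0.3 tip [ 0.4872 -0.1132  0.3   ]
0.3 col [ 0.6409 -0.1426  0.3   ]
0.3 back [ 0.7527 -0.1837  0.3   ]
0.3 balTR [ 0.473  -0.1093  0.3   ]
0.3 balTL [0.5278 0.0095 0.3   ]
armL -28.397289452933425
headfront -97.09251255474918
((210.01316833496094, 241.93109130859375), (36.861087799072266, 12.67684555053711), 10.784297943115234)
[array([0.6449, 0.249 ]), array([0.6743, 0.2446]), array([0.6596, 0.159 ]), array([0.6302, 0.1636])]
```

View pics/dry.png

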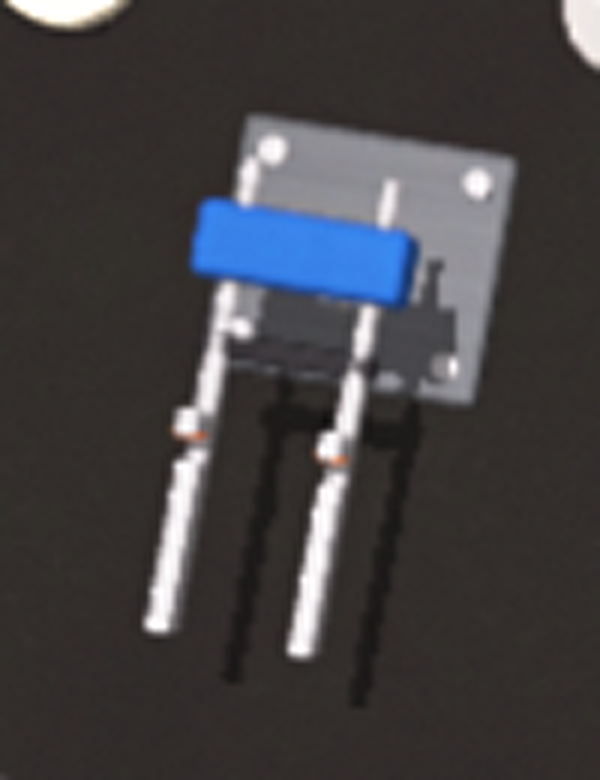

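The crop shows the blue head at (305,250), arm tips at (160,628) and (303,655), and orange stop faces at (190,435) and (332,460). That puts the stand's yaw near -10°. I'll now go over the grip.

```bash
python3 -m jog '[[[0,0,0,1.85,0.1,2,9.3],[0,0,0,1.85,0.1,2,9.3],[0,0,0,0,0,1.2,9.3],[0,0,0,0,0,0,9.3],[0,0,0,0,0,0,9.3]]]' 4
python3 - <<'E'
from h import *
s,M=tool()
p,o=look('wrist',None,['basket_grip','basket_bar'])
for l,z in dict(basket_grip=.198,basket_bar=.135).items():
    for q in o.get(l,[])[:1]: print(l,atz(p,q['point'],z))
hsv=cv2.cvtColor(p['img'],cv2.COLOR_RGB2HSV); m=cv2.inRange(hsv,(45,120,40),(80,255,255))
n,lab,st,c=cv2.connectedComponentsWithStats(m); i=1+np.argmax(st[1:,4]); x,y,w,h,_=st[i]; print(x,y,w,h)
V=hsv[:,:,2]; print('V column',V[y:y+h:3,x+w//2]); 
cr=p['img'][y-120:y+160,max(0,x-150):x+w+150]; cv2.imwrite('pics/g.png',cv2.resize(cr,None,fx=2,fy=2)[:,:,::-1]); print(cr.shape,max(0,x-150),y-120)
E
```

```text
t: 4.95
tool_pos: [0.5649, -0.2946, 0.265]
orientation: [-2.342, -2.092, 0.001]
force: [-0.0, 0.1, -0.0]
opening: 0.093
t 4.95 tcp [ 0.5649 -0.2946  0.265 ] yaw 83.52982040880276 tilt 0.09301671534645721 F [-0.0137  0.1105 -0.0439] T [-0.0777 -0.1208 -0.0457] op 0.09302162260290994
wrist basket_grip [328.1 239.5] 0.87
wrist basket_grip [323.5 197.1] 0.74
wrist basket_bar [326.8 222.1] 0.84
basket_grip [ 0.5707 -0.2906  0.198 ]
basket_bar [ 0.5702 -0.2944  0.135 ]
316 220 26 41
V column [124 114  85 124  85 124 133 138 231 231 228 227 223 199]
(280, 326, 3) 166 100
```

View pics/g.png

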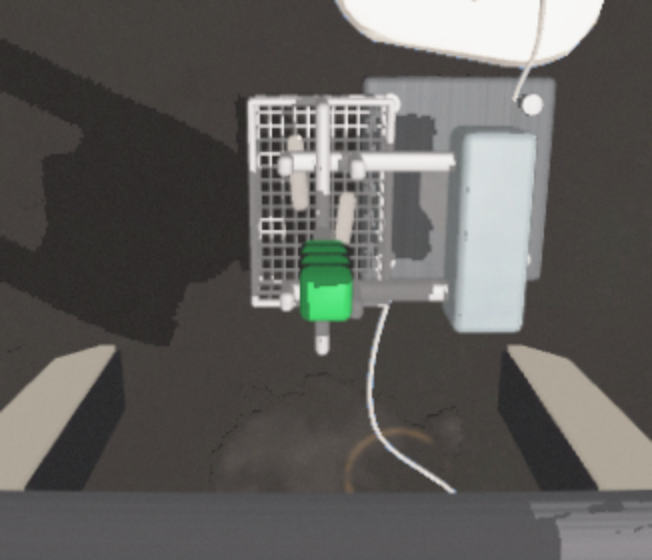

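```bash
python3 - <<'E'
from h import *
s,M=tool()
p=robot.read_camera('wrist')
for uv,z in (((329.8,247),.221),((328.5,226),.1755),((327,275),.135),((328,152),.135)):
    w=atz(p,uv,z); print(uv,w,'tool delta',M.T@(w-s['tool_pos']))
E
```

```text
t 5.1 tcp [ 0.5657 -0.2956  0.2673] yaw 83.47606842833397 tilt 0.1335569441525316 F [ 0.073  -0.1456  0.3499] T [-0.084  -0.0833 -0.0119] op 0.09303987611954811
(329.8, 247) [ 0.5725 -0.2903  0.221 ] tool delta [0.0061 0.0061 0.0463]
(328.5, 226) [ 0.5728 -0.2891  0.1755] tool delta [0.0074 0.0061 0.0918]
(327, 275) [ 0.5665 -0.3435  0.135 ] tool delta [-0.0473  0.0059  0.1324]
(328, 152) [ 0.5787 -0.2391  0.135 ] tool delta [0.0577 0.0062 0.1322]
```

```bash
python3 -m jog '[[[0,0,0,0.6,0.6,1,9.3],[0,0,0,0,0,2.5,9.3],[0,0,0,0,0,2.5,8],[0,0,0,0,0,1.8,6],[0,0,0,0,0,1,4]]]' 4
python3 -m jog '[[[0,0,0,0,0,0,4],[0,0,0,0,0,0,4],[0,0,0,0,0,0,4],[0,0,0,0,0,0,4],[0,0,0,0,0,0,3.5]]]' 4
python3 - <<'E'
from h import *
s,M=tool()
p=robot.read_camera('wrist'); save(p,'g2')
E
```

```text
t: 5.57
tool_pos: [0.5711, -0.2884, 0.1741]
orientation: [-2.341, -2.09, 0.002]
force: [-0.4, 0.5, 0.1]
opening: 0.0772
t: 5.98
tool_pos: [0.5729, -0.2898, 0.1795]
orientation: [2.342, 2.09, 0.001]
force: [0.1, 0.2, -0.4]
opening: 0.0443
t 5.98 tcp [ 0.5729 -0.2898  0.1795] yaw 83.51329931086751 tilt 0.1611516588405218 F [ 0.1074  0.1515 -0.3825] T [-0.0048 -0.0754  0.0027] op 0.04427060214336976
```

View pics/g2.png

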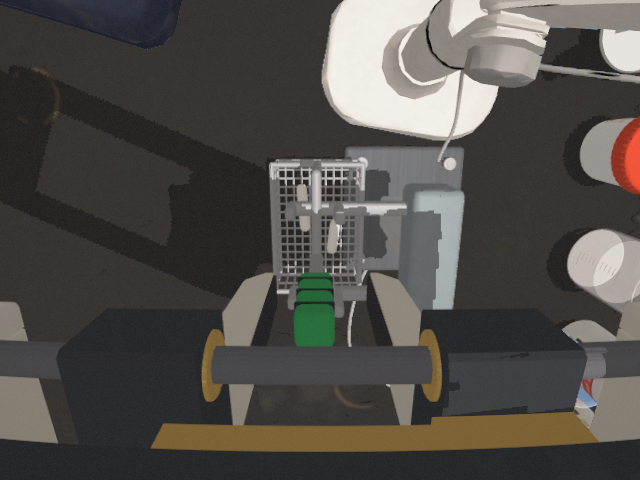

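The view shows the green block at (315,325) between the fingers, whose inner edges are at about 272 and 368 (centre about 321). The tool is about 2 mm too far along +y, so I shift it and close lightly.

```bash
python3 -m jog '[[[0,0,0,0,-0.2,0,3],[0,0,0,0,0,0,2.4],[0,0,0,0,0,0,1.9],[0,0,0,0,0,0,1.9],[0,0,0,0,0,0,1.9]]]' 4
python3 -m jog '[[[0,0,0,0,0,0,1],[0,0,0,0,0,0,1],[0,0,0,0,0,0,1],[0,0,0,0,0,0,1],[0,0,0,0,0,0,1]]]' 4
python3 -m jog '[[[0,0,0,0,0,0,1],[0,0,0,0,0,0,1]]]' 35
python3 -c "
from h import *
tool()"
```

```text
t: 6.45
tool_pos: [0.57, -0.289, 0.1776]
orientation: [-2.344, -2.092, -0.0]
force: [0.0, 0.3, 0.5]
opening: 0.0192
t: 6.87
tool_pos: [0.57, -0.2891, 0.1776]
orientation: [-2.343, -2.092, 0.0]
force: [-0.1, 0.1, 0.7]
opening: 0.0162
t: 7.03
tool_pos: [0.57, -0.289, 0.1776]
orientation: [-2.343, -2.092, 0.0]
force: [-0.5, -0.4, -0.3]
opening: 0.0158
t 7.03 tcp [ 0.57   -0.289   0.1776] yaw 83.5145029306813 tilt 0.006873079471340232 F [-0.4961 -0.3847 -0.3322] T [-0.0256  0.0645 -0.0625] op 0.015775550986772188
```

```bash
python3 -m jog '[[[0,0,0,0,0,-0.3,1],[0,0,0,0,0,-0.5,1],[0,0,0,0,0,-0.6,1],[0,0,0,0,0,-0.5,1],[0,0,0,0,0,0,1]]]' 35
python3 -m jog '[[[0,0,0,0,0,0,1],[0,0,0,0,0,0,1]]]'
python3 -c "
from h import *
tool()
p,o=look('wrist','lift',['basket_bar','basket_grip'])"
```

```text
t: 7.45
tool_pos: [0.5708, -0.2895, 0.1986]
orientation: [2.342, 2.091, 0.001]
force: [1.5, -0.4, -4.0]
opening: 0.0162
t: 7.62
tool_pos: [0.57, -0.289, 0.1966]
orientation: [2.343, 2.092, 0.0]
force: [-0.2, -0.2, -3.2]
opening: 0.016
t 7.62 tcp [ 0.57   -0.289   0.1966] yaw 83.51707772404302 tilt 0.002727024663307911 F [-0.172  -0.222  -3.1552] T [-0.0344 -0.0259 -0.0479] op 0.01597691933342912
wrist basket_bar [321.2 262.1] 0.73
wrist basket_grip [320.2 309. ] 0.83
```

View pics/lift.png

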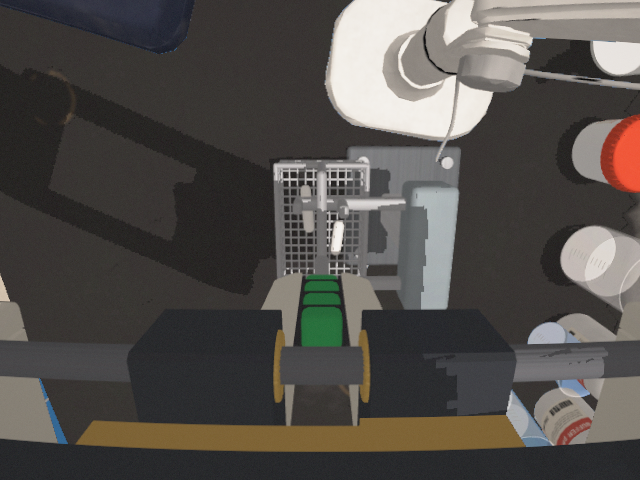

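Both stir bars are in the basket at about (307,210) and (337,235). The grip is centred, the load is 3.2 N and the basket is level. I draw it out now.

```bash
python3 -m jog '[[[0,0,0,0,-0.6,0,1],[0,0,0,0,-1.2,0,1],[0,0,0,0,-1.5,0,1],[0,0,0,0,-1.5,0,1],[0,0,0,0,-1.5,0,1]]]' 35
python3 -m jog '[[[0,0,0,0,-1.2,-0.4,1],[0,0,0,0,-1,-1,1],[0,0,0,0,-1,-1.5,1],[0,0,0,0,-1,-1.5,1],[0,0,0,0,-1,-1.5,1]]]'
python3 -m jog '[[[0,0,0,0,-1,-1.5,1],[0,0,0,0,-1,-1.5,1],[0,0,0,0,-1,-1.5,1],[0,0,0,0,-1,-1,1],[0,0,0,0.5,-1,-0.4,1]]]'
python3 -c "
from h import *
tool()"
```

```text
t: 8.18
tool_pos: [0.5063, -0.2817, 0.1963]
orientation: [-2.343, -2.092, 0.0]
force: [0.6, -0.6, -3.2]
opening: 0.0159
t: 8.6
tool_pos: [0.4547, -0.2758, 0.256]
orientation: [-2.343, -2.092, 0.0]
force: [0.7, -0.2, -2.8]
opening: 0.0161
t: 9.02
tool_pos: [0.4061, -0.2662, 0.3166]
orientation: [2.342, 2.09, 0.0]
force: [0.1, 1.0, -2.7]
opening: 0.0158
t 9.02 tcp [ 0.4061 -0.2662  0.3166] yaw 83.4792202215467 tilt 0.1630901458227594 F [ 0.0651  1.0262 -2.6506] T [ 0.0405 -0.0684 -0.0021] op 0.015777544530510727
```

```bash
python3 -m jog '[[[0,0,0,1.0,-1.2,0,1],[0,0,0,1.5,-1.2,0,1],[0,0,0,1.8,-0.9,0,1],[0,0,0,2,-0.6,0,1],[0,0,0,2,-0.23,0,1]]]' 35
python3 -m jog '[[[0,0,0,2.1,-0.24,0,1],[0,0,0,2.1,-0.24,0,1],[0,0,0,2.1,-0.24,0,1],[0,0,0,2.1,-0.24,0,1],[0,0,0,2.1,-0.24,0,1]]]'
python3 -m jog '[[[0,0,0,2.1,-0.24,0,1],[0,0,0,2.1,-0.24,0,1],[0,0,0,2.1,-0.24,0,1],[0,0,0,2.1,-0.24,0,1],[0,0,0,2.1,-0.24,0,1]]]'
python3 -m jog '[[[0,0,0,2.1,-0.24,0,1],[0,0,0,2.1,-0.24,0,1],[0,0,0,2.1,-0.24,0,1],[0,0,0,2.1,-0.24,0,1],[0,0,0,2.1,-0.24,0,1]]]'
python3 -m jog '[[[0,0,0,2.1,0,0,1],[0,0,1,2,0,0,1],[0,0,1,1.5,0.2,0,1],[0,0,1,0.8,0,0,1],[0,0,0.5,0,0,0,1]]]'
python3 -c "
from h import *
tool()
p,o=look('wrist','d1',['dry_mid','dry_head','dry_stand'])
for l,z in dict(dry_mid=.136,dry_head=.13,dry_stand=0).items():
    for q in o.get(l,[])[:1]: print(l,atz(p,q['point'],z))"
```

```text
t: 9.43
tool_pos: [0.3738, -0.1776, 0.3144]
orientation: [-2.345, -2.091, 0.0]
force: [-0.1, 0.7, -3.1]
opening: 0.0161
t: 9.85
tool_pos: [0.3743, -0.0717, 0.3144]
orientation: [2.344, 2.092, 0.0]
force: [-0.4, 0.1, -3.2]
opening: 0.016
t: 10.27
tool_pos: [0.3743, 0.0339, 0.3144]
orientation: [2.344, 2.092, 0.0]
force: [-0.8, 0.0, -3.5]
opening: 0.0157
t: 10.68
tool_pos: [0.3742, 0.1395, 0.3144]
orientation: [2.343, 2.092, 0.0]
force: [0.7, -0.1, -3.1]
opening: 0.0157
t: 11.1
tool_pos: [0.3841, 0.2031, 0.3141]
orientation: [-2.405, -2.02, 0.001]
force: [0.7, -1.0, -2.9]
opening: 0.016
t 11.1 tcp [0.3841 0.2031 0.3141] yaw 80.06889296685894 tilt 0.04380654990204838 F [ 0.6875 -1.0474 -2.8707] T [-0.1508  0.0194  0.0234] op 0.01597233249235178
wrist dry_mid [513.2 165.8] 0.67
wrist dry_head [590.7 162.7] 0.87
wrist dry_stand [525.6 155.4] 0.71
dry_mid [0.5708 0.2149 0.136 ]
dry_head [0.6522 0.2045 0.13  ]
dry_stand [0.6564 0.2015 0.    ]
```

View pics/d1.png

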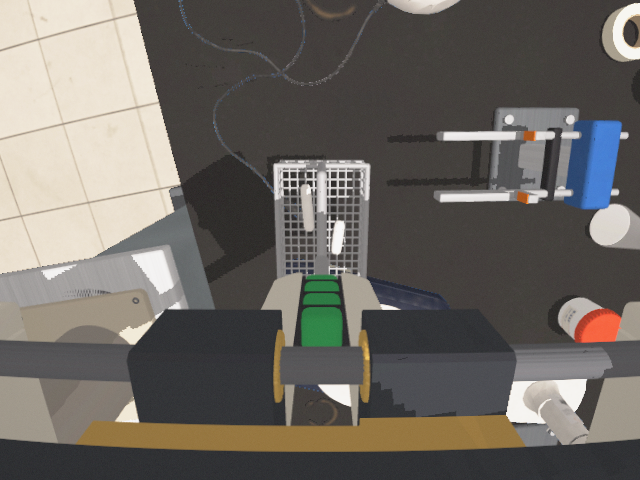

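The view shows the basket level with both bars in it, the fork arm tips at (440,136) and (437,197), the orange stops at (529,136) and (525,198), and the blue head at (595,165).

```bash
python3 - <<'E'
from h import *
s,M=tool(); Ts=[]
p=robot.read_camera('wrist')
g=lambda a,b:np.degrees(np.arctan2(*(b-a)[1::-1]))
im=p['img'].astype(int); 
# arm centre rows: bright pixels per column
for lo,hi in((120,150),(183,212)):
    pts=[]
    for c in range(446,512,6):
        col=im[lo:hi,c].min(1); w=np.nonzero(col>150)[0]
        if len(w): pts.append(atz(p,(c,lo+w.mean()),.145)[:2])
    pts=np.array(pts); k=np.polyfit(pts[:,0],pts[:,1],1); print('arm',np.degrees(np.arctan(k[0])),pts[0],pts[-1],'y at x=.5',np.polyval(k,.5))
hsv=cv2.cvtColor(p['img'],cv2.COLOR_RGB2HSV); m=cv2.inRange(hsv,(5,150,120),(18,255,255)); n,lab,st,c=cv2.connectedComponentsWithStats(m)
for i in range(1,n):
    if st[i,4]>15: print(st[i],c[i],atz(p,c[i],.155))
m=cv2.inRange(hsv,(105,120,60),(125,255,255)); m[:,:540]=0;m[230:]=0
r=cv2.minAreaRect(np.argwhere(m)[:,::-1].astype(np.float32)); bx=cv2.boxPoints(r); q=[atz(p,u,.145)[:2] for u in bx]; print(bx,q,np.mean(q,0))
E
```

```text
t 11.3 tcp [0.3844 0.2013 0.3146] yaw 80.01458981349272 tilt 0.01970236832308949 F [-0.8406 -0.1087 -3.4418] T [-0.1069 -0.0487  0.0149] op 0.015339993253883438
arm -7.0230089128983355 [0.5073 0.2528] [0.5618 0.247 ] y at x=.5 0.25340071643513384
arm -8.591282848191856 [0.5024 0.1978] [0.559  0.1896] y at x=.5 0.19797720032559896
[523 129  12   9  99] [528.1111 133.    ] [0.5767 0.2428 0.155 ]
[516 190  12  12  99] [521.5859 195.1515] [0.5687 0.1882 0.155 ]
[574 311  47  31 959] [600.5433 327.6809] [0.6521 0.0327 0.155 ]
[[561.66   203.38  ]
 [574.72   111.96  ]
 [621.06   118.58  ]
 [607.9999 210.    ]] [array([0.6133, 0.1709]), array([0.6267, 0.2538]), array([0.6721, 0.2416]), array([0.661 , 0.1563])] [0.6433 0.2056]
```

```bash
python3 -m jog '[[[0,0,-1.5,0.8,0.6,0.3,1],[0,0,0,1.2,1,0.8,1],[0,0,0,1.2,1.2,1.2,1],[0,0,0,0.9,0.8,1.5,1],[0,0,0,0,0,1.5,1]]]' 35
python3 -m jog '[[[0,0,0,0,0,1.5,1],[0,0,0,0,0,1.5,1],[0,0,0,0,0,1.3,1],[0,0,0,0,0,1,1],[0,0,0,0,0,0.6,1]]]'
python3 -m jog '[[[0,0,0,0,0,0,1],[0,0,0,0,0,0,1]]]'
python3 - <<'E'
from h import *
s,M=tool()
p,o=look('wrist','d2',['dry_mid','dry_head','basket_bar'])
for l,z in dict(dry_mid=.136,dry_head=.13,basket_bar=.160).items():
    for q in o.get(l,[])[:1]: w=atz(p,q['point'],z);print(l,w,'tool',M.T@(w-s['tool_pos']))
hsv=cv2.cvtColor(p['img'],cv2.COLOR_RGB2HSV); m=cv2.inRange(hsv,(5,150,100),(18,255,255)); n,lab,st,c=cv2.connectedComponentsWithStats(m)
for i in range(1,n):
    if st[i,4]>15: w=atz(p,c[i],.155);print(st[i],c[i],w,'tool',M.T@(w-s['tool_pos']))
E
```

```text
t: 11.77
tool_pos: [0.4278, 0.2374, 0.2612]
orientation: [2.38, 2.05, 0.002]
force: [-0.4, -0.0, -4.1]
opening: 0.0159
t: 12.18
tool_pos: [0.4259, 0.2365, 0.2012]
orientation: [-2.38, -2.05, 0.002]
force: [-0.5, -0.2, -3.4]
opening: 0.0159
t: 12.35
tool_pos: [0.4265, 0.2369, 0.2029]
orientation: [2.38, 2.051, 0.0]
force: [0.1, -0.1, -2.9]
opening: 0.0156
t 12.35 tcp [0.4265 0.2369 0.2029] yaw 81.50430944970495 tilt 0.008460711999319201 F [ 0.0675 -0.1227 -2.883 ] T [-0.0357 -0.0761  0.0194] op 0.015623044263864738
wrist dry_mid [535.  246.4] 0.97
wrist dry_head [638.  242.7] 0.84
wrist dry_head [316.9 219.5] 0.32
wrist basket_bar [319.8 262.7] 0.77
wrist basket_bar [639.  243.5] 0.39
dry_mid [0.5713 0.2151 0.136 ] tool [-0.0002  0.1465  0.0669]
dry_head [0.6529 0.2035 0.13  ] tool [0.0003 0.2289 0.0729]
basket_bar [0.4261 0.2343 0.16  ] tool [-0.0027  0.      0.0429]
[551 202  21  18 252] [560.3175 209.9722] [0.5763 0.2441 0.155 ] tool [0.0292 0.1471 0.0479]
[537 281  19  23 229] [545.4498 291.8603] [0.5682 0.1902 0.155 ] tool [-0.0253  0.1471  0.0479]
```

View pics/d2.png

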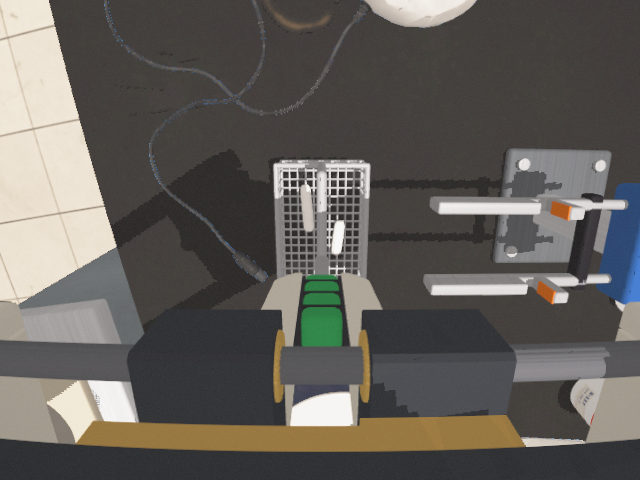

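The yaw and centring match: both orange stops are 147 mm ahead in tool y. The view shows the stops at (562,210) and (545,291), the arm tips at (432,205) and (426,284), and both bars in the basket. I advance over the ledge.

```bash
python3 -m jog '[[[0,0,0,0.3,0.6,0,1],[0,0,0,0,1.2,0,1],[0,0,0,0,1.5,0,1],[0,0,0,0,1.5,0,1],[0,0,0,0,1.5,0,1]]]' 35
python3 -m jog '[[[0,0,0,0,1.5,0,1],[0,0,0,0,1.5,0,1],[0,0,0,0,1,0,1],[0,0,0,0,0.5,0,1],[0,0,0,0,0.2,0,1]]]'
python3 -m jog '[[[0,0,0,0,0,0.3,1],[0,0,0,0,0,0.3,1],[0,0,0,0,0,0.2,1],[0,0,0,0,0,0,1],[0,0,0,0,0,0,1]]]'
python3 -c "
from h import *
tool()"
```

```text
t: 12.97
tool_pos: [0.4904, 0.2309, 0.203]
orientation: [2.379, 2.051, 0.001]
force: [-0.0, 0.5, -4.0]
opening: 0.0158
t: 13.38
tool_pos: [0.5363, 0.2237, 0.2025]
orientation: [-2.38, -2.05, 0.0]
force: [0.5, -0.6, -3.3]
opening: 0.0158
t: 13.8
tool_pos: [0.535, 0.2239, 0.1944]
orientation: [-2.379, -2.051, 0.001]
force: [0.7, 0.1, -3.5]
opening: 0.0157
t 13.8 tcp [0.535  0.2239 0.1944] yaw 81.53684955426667 tilt 0.03254254392986071 F [ 0.6539  0.1232 -3.5121] T [-0.0758 -0.0532 -0.0081] op 0.015707968356575105
```

```bash
S='0,0,0,0,0,0,1'
python3 -m jog '[[[0,0,0,0,0,0.1,1],[0,0,0,0,0,0.1,1],[0,0,0,0,0,0,1],[0,0,0,0,0,0,1]]]' 
python3 -m jog '[[[0,0,0,0,0,0.05,1],[0,0,0,0,0,0,1],[0,0,0,0,0,0,1]]]' | grep -E 'pos|force'
python3 -m jog '[[[0,0,0,0,0,0.05,1],[0,0,0,0,0,0,1],[0,0,0,0,0,0,1]]]' | grep -E 'pos|force'
```

```text
t: 14.13
tool_pos: [0.5356, 0.2238, 0.1927]
orientation: [-2.38, -2.051, -0.0]
force: [-0.9, -0.0, -2.6]
opening: 0.016
tool_pos: [0.5356, 0.2238, 0.1921]
force: [0.1, -0.2, -4.0]
tool_pos: [0.5356, 0.2238, 0.1916]
force: [0.2, 0.7, -4.5]
```

```bash

python3 -m jog '[[[0,0,0,0,0,0.05,1],[0,0,0,0,0,0,1],[0,0,0,0,0,0,1]]]' | grep -E 'pos|force'
python3 -m jog '[[[0,0,0,0,0,0.05,1],[0,0,0,0,0,0,1],[0,0,0,0,0,0,1]]]' | grep -E 'pos|force'
python3 -m jog '[[[0,0,0,0,0,0,1]]]' | grep -E 'pos|force'
```

```text
tool_pos: [0.5356, 0.2238, 0.1911]
force: [-0.4, -0.0, -3.2]
tool_pos: [0.5356, 0.2238, 0.1907]
force: [0.5, -0.3, -3.4]
tool_pos: [0.5356, 0.2238, 0.1907]
force: [-0.6, 1.1, -3.7]
```

```bash

python3 -m jog '[[[0,0,0,0,0,0.05,1],[0,0,0,0,0,0,1],[0,0,0,0,0,0,1]]]' | grep -E 'pos|force'
python3 -m jog '[[[0,0,0,0,0,0,1]]]' | grep -E 'force'
python3 -m jog '[[[0,0,0,0,0,0.04,1],[0,0,0,0,0,0,1],[0,0,0,0,0,0,1]]]' | grep -E 'pos|force'
python3 -m jog '[[[0,0,0,0,0,0,1]]]' | grep -E 'force'
```

```text
tool_pos: [0.5358, 0.2238, 0.1905]
force: [0.1, -0.2, 0.3]
force: [0.2, -0.8, 0.2]
tool_pos: [0.536, 0.2238, 0.1904]
force: [-0.9, -1.2, 3.8]
force: [-1.0, -0.8, 5.4]
```

Ledge contact came at TCP z of about 0.1906, so the bar is at about 0.148 as specified. I relieve it to a light touch and slide toward the stop.

```bash

python3 -m jog '[[[0,0,0,0,0,-0.07,1],[0,0,0,0,0,0,1]]]' | grep -E 'pos|force'
python3 -m jog '[[[0,0,0,0,0.3,0,1],[0,0,0,0,0.5,0,1],[0,0,0,0,0.5,0,1],[0,0,0,0,0.5,0,1],[0,0,0,0,0.4,0,1]]]' | grep -E 'pos|force'
python3 -m jog '[[[0,0,0,0,0.2,0,1],[0,0,0,0,0.1,0,1],[0,0,0,0,0,0,1],[0,0,0,0,0,0,1]]]' | grep -E 'pos|force'
python3 -m jog '[[[0,0,0,0,0,0,1]]]' | grep -E 'force'
```

```text
tool_pos: [0.5356, 0.2238, 0.1904]
force: [-0.1, -0.7, 2.8]
tool_pos: [0.5564, 0.2211, 0.1904]
force: [-8.2, 0.4, 7.6]
tool_pos: [0.5599, 0.2205, 0.1904]
force: [-3.6, 1.0, 4.2]
force: [-3.4, 1.5, 4.8]
```

```bash

python3 -m jog '[[[0,0,0,0,0,-0.05,1],[0,0,0,0,0,0,1],[0,0,0,0,0,0,1]]]' | grep -E 'pos|force'
python3 -m jog '[[[0,0,0,0,0,-0.05,1],[0,0,0,0,0,0,1],[0,0,0,0,0,0,1]]]' | grep -E 'pos|force'
python3 -m jog '[[[0,0,0,0,0,0,1]]]' | grep -E 'pos|force'
```

```text
tool_pos: [0.5603, 0.2201, 0.1905]
force: [-2.0, 1.8, 0.7]
tool_pos: [0.5602, 0.2198, 0.1907]
force: [-0.7, -1.3, -3.7]
tool_pos: [0.5602, 0.2198, 0.1909]
force: [-0.0, 0.6, -2.9]
```

```bash

for i in 1; do
python3 -m jog '[[[0,0,0,0,0.1,0,1],[0,0,0,0,0.1,0,1],[0,0,0,0,0.1,0,1],[0,0,0,0,0,0,1],[0,0,0,0,0,0,1]]]' | grep -E 'pos|force'
python3 -m jog '[[[0,0,0,0,0.1,0,1],[0,0,0,0,0,0,1],[0,0,0,0,0,0,1]]]' | grep -E 'pos|force'
python3 -m jog '[[[0,0,0,0,0.1,0,1],[0,0,0,0,0,0,1],[0,0,0,0,0,0,1]]]' | grep -E 'pos|force'; done
```

```text
tool_pos: [0.5634, 0.2196, 0.1914]
force: [0.5, -0.3, -3.3]
tool_pos: [0.5643, 0.2195, 0.1915]
force: [0.2, -0.0, -3.2]
tool_pos: [0.5653, 0.2193, 0.1914]
force: [-0.4, -0.2, -3.9]
```

```bash

python3 -m jog '[[[0,0,0,0,0.1,0,1],[0,0,0,0,0,0,1],[0,0,0,0,0,0,1]]]' | grep -E 'pos|force'
python3 -m jog '[[[0,0,0,0,0.05,0,1],[0,0,0,0,0,0,1],[0,0,0,0,0,0,1]]]' | grep -E 'pos|force'
python3 -m jog '[[[0,0,0,0,0.05,0,1],[0,0,0,0,0,0,1],[0,0,0,0,0,0,1]]]' | grep -E 'pos|force'
python3 -m jog '[[[0,0,0,0,0.05,0,1],[0,0,0,0,0,0,1],[0,0,0,0,0,0,1]]]' | grep -E 'pos|force'
```

```text
tool_pos: [0.5663, 0.2192, 0.1914]
force: [0.9, 0.3, -3.6]
tool_pos: [0.5668, 0.2191, 0.1915]
force: [0.4, -0.3, -4.6]
tool_pos: [0.5672, 0.2191, 0.1914]
force: [-0.7, 0.4, -3.8]
tool_pos: [0.5678, 0.219, 0.1914]
force: [-0.1, -0.7, -4.3]
```

```bash
python3 -m jog '[[[0,0,0,0,0,0,1]]]' | grep -E 'pos|force'
python3 - <<'E'
from h import *
s,M=tool()
p=robot.read_camera('wrist')
hsv=cv2.cvtColor(p['img'],cv2.COLOR_RGB2HSV); m=cv2.inRange(hsv,(5,150,100),(18,255,255)); n,lab,st,c=cv2.connectedComponentsWithStats(m)
for i in range(1,n):
    if st[i,4]>8: w=atz(p,c[i],.155);print(st[i],c[i],w,'tool',M.T@(w-s['tool_pos']))
E
```

```text
tool_pos: [0.5677, 0.219, 0.1914]
force: [-0.1, -0.5, -3.4]
t 19.47 tcp [0.5677 0.219  0.1914] yaw 81.51427670306819 tilt 0.003999484671735744 F [-0.1212 -0.4764 -3.3574] T [-0.1128 -0.0571 -0.002 ] op 0.01601438733463219
[617  87  23  62 831] [631.1829 117.9362] [0.7515 0.2768 0.155 ] tool [0.0843 0.1732 0.0364]
[568  98  17  29 154] [575.2597 110.4156] [0.718  0.2846 0.155 ] tool [0.087  0.1389 0.0364]
[606 105   7  28 107] [608.5514 119.3645] [0.7377 0.2775 0.155 ] tool [0.083  0.1595 0.0364]
[570 128   5   6  10] [572.1 130.4] [0.7163 0.2741 0.155 ] tool [0.0764 0.1388 0.0364]
[573 135   8   5  20] [575.95 136.55] [0.7186 0.2705 0.155 ] tool [0.0732 0.1416 0.0364]
[577 139   7   6  16] [580.3125 141.4375] [0.7212 0.2675 0.155 ] tool [0.0706 0.1446 0.0364]
[334 209   3  20  41] [334.7805 217.2195] [0.5802 0.2445 0.155 ] tool [0.0271 0.0086 0.0364]
[506 410  32  37 680] [523.4221 427.5132] [0.6917 0.074  0.155 ] tool [-0.1251  0.144   0.0364]
[566 442   8   2  10] [569.  442.3] [0.7272 0.0523 0.155 ] tool [-0.1413  0.1823  0.0364]
```

```bash

python3 -m jog '[[[0,0,0,0,0.1,0,1],[0,0,0,0,0,0,1],[0,0,0,0,0,0,1]]]' | grep -E 'pos|force'
python3 -m jog '[[[0,0,0,0,0.1,0,1],[0,0,0,0,0,0,1],[0,0,0,0,0,0,1]]]' | grep -E 'pos|force'
python3 -m jog '[[[0,0,0,0,0.06,0,1],[0,0,0,0,0,0,1],[0,0,0,0,0,0,1]]]' | grep -E 'pos|force'
python3 -m jog '[[[0,0,0,0,0.06,0,1],[0,0,0,0,0,0,1],[0,0,0,0,0,0,1]]]' | grep -E 'pos|force'
```

```text
tool_pos: [0.5688, 0.2188, 0.1914]
force: [0.6, 0.1, -2.9]
tool_pos: [0.5698, 0.2187, 0.1915]
force: [0.9, -0.5, -3.1]
tool_pos: [0.5703, 0.2186, 0.1914]
force: [-0.6, -0.2, -3.9]
tool_pos: [0.5709, 0.2185, 0.1914]
force: [-0.3, 0.1, -3.7]
```

```bash

python3 -m jog '[[[0,0,0,0,0.06,0,1],[0,0,0,0,0,0,1],[0,0,0,0,0,0,1]]]' | grep -E 'pos|force'
python3 -m jog '[[[0,0,0,0,0.06,0,1],[0,0,0,0,0,0,1],[0,0,0,0,0,0,1]]]' | grep -E 'pos|force'
python3 -m jog '[[[0,0,0,0,0.06,0,1],[0,0,0,0,0,0,1],[0,0,0,0,0,0,1]]]' | grep -E 'pos|force'
```

```text
tool_pos: [0.5715, 0.2184, 0.1914]
force: [-1.0, 0.0, -3.1]
tool_pos: [0.5722, 0.2183, 0.1915]
force: [0.5, 0.2, -4.1]
tool_pos: [0.5727, 0.2183, 0.1914]
force: [-0.3, 0.1, -4.0]
```

```bash

python3 -m jog '[[[0,0,0,0,0.06,0,1],[0,0,0,0,0,0,1],[0,0,0,0,0,0,1]]]' | grep -E 'pos|force'
python3 -m jog '[[[0,0,0,0,0,0,1]]]' | grep -E 'force'
python3 -m jog '[[[0,0,0,0,0.06,0,1],[0,0,0,0,0,0,1],[0,0,0,0,0,0,1]]]' | grep -E 'pos|force'
python3 -m jog '[[[0,0,0,0,0,0,1]]]' | grep -E 'force'
python3 - <<'E'
from h import *
s,M=tool()
p=robot.read_camera('wrist')
hsv=cv2.cvtColor(p['img'],cv2.COLOR_RGB2HSV); m=cv2.inRange(hsv,(5,150,60),(18,255,255)); m[:,:300]=0;m[:,400:]=0;m[270:]=0
n,lab,st,c=cv2.connectedComponentsWithStats(m)
for i in range(1,n):
    if st[i,4]>3: w=atz(p,c[i],.155);print(st[i],c[i],w,'tool',M.T@(w-s['tool_pos']))
cv2.imwrite('pics/slot.png',cv2.resize(p['img'][160:310,260:460],None,fx=4,fy=4,interpolation=cv2.INTER_CUBIC)[:,:,::-1])
E
```

```text
tool_pos: [0.5732, 0.2182, 0.1914]
force: [-0.7, -0.5, -3.1]
force: [-0.2, -0.5, -3.3]
tool_pos: [0.5738, 0.2181, 0.1914]
force: [-2.2, 0.3, -2.7]
force: [-1.7, 0.3, -3.1]
t 21.93 tcp [0.5738 0.2181 0.1914] yaw 81.5175623429733 tilt 0.016008622081543245 F [-1.717   0.285  -3.0605] T [-0.0184  0.3028 -0.0717] op 0.01623618675856968
[326 209   2  20  24] [326.3333 217.8333] [0.5814 0.244  0.155 ] tool [0.0267 0.0038 0.0364]
```

View pics/slot.png

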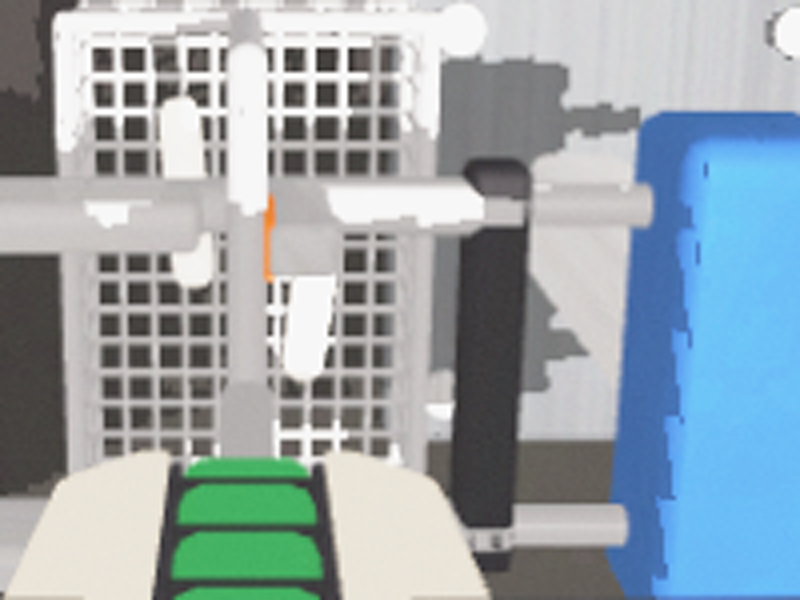

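The crop shows the bar at (248,220) right against the orange face at (268,238), with the slot just ahead of the stop. Fx and the wrist torque have both stepped. One more small push should confirm it.

```bash

python3 -m jog '[[[0,0,0,0,0.06,0,1],[0,0,0,0,0,0,1],[0,0,0,0,0,0,1]]]' | grep -E 'pos|force'
python3 -c "
from h import *
tool()"
python3 -m jog '[[[0,0,0,0,0,0,1]]]' | grep -E 'force'
```

```text
tool_pos: [0.5744, 0.218, 0.1914]
force: [-2.6, 0.7, -3.6]
t 22.23 tcp [0.5744 0.218  0.1914] yaw 81.51852085633557 tilt 0.01774534083795895 F [-2.625   0.6858 -3.5661] T [-0.0173  0.4305 -0.0126] op 0.015823280340825998
force: [-2.5, 0.6, -2.0]
```

The stop is confirmed: Fx rises about 1–1.5 N/mm, and first touch was at TCP x of about 0.5726. The slot middle is 2 mm in front of that, so I back off 3.8 mm and lower.

```bash

python3 -m jog '[[[0,0,0,0,-0.2,0,1],[0,0,0,0,-0.18,0,1],[0,0,0,0,0,0,1],[0,0,0,0,0,0,1]]]' | grep -E 'pos|force'
python3 -m jog '[[[0,0,0,0,0,0.1,1],[0,0,0,0,0,0.1,1],[0,0,0,0,0,0.1,1],[0,0,0,0,0,0,1],[0,0,0,0,0,0,1]]]' | grep -E 'pos|force'
python3 -m jog '[[[0,0,0,0,0,0.1,1],[0,0,0,0,0,0,1],[0,0,0,0,0,0,1]]]' | grep -E 'pos|force'
```

```text
tool_pos: [0.5709, 0.2185, 0.1916]
force: [0.6, 0.1, -3.4]
tool_pos: [0.5707, 0.2185, 0.1882]
force: [0.2, 0.2, -3.2]
tool_pos: [0.5707, 0.2185, 0.1874]
force: [-0.1, 0.6, -3.3]
```

Below ledge height with no contact, so the bar is in the slot. I keep lowering.

```bash

python3 -m jog '[[[0,0,0,0,0,0.15,1],[0,0,0,0,0,0.15,1],[0,0,0,0,0,0.15,1],[0,0,0,0,0,0.1,1],[0,0,0,0,0,0,1]]]' | grep -E 'pos|force'
python3 -m jog '[[[0,0,0,0,0,0.1,1],[0,0,0,0,0,0.1,1],[0,0,0,0,0,0,1],[0,0,0,0,0,0,1]]]' | grep -E 'pos|force'
python3 -m jog '[[[0,0,0,0,0,0.04,1],[0,0,0,0,0,0,1],[0,0,0,0,0,0,1]]]' | grep -E 'pos|force'
```

```text
tool_pos: [0.5705, 0.2185, 0.1815]
force: [1.0, -0.2, -3.3]
tool_pos: [0.5707, 0.2185, 0.1798]
force: [-0.3, -0.1, -3.8]
tool_pos: [0.5707, 0.2185, 0.1796]
force: [-0.8, -0.3, -4.4]
```

```bash

python3 -m jog '[[[0,0,0,0,0,0.04,1],[0,0,0,0,0,0,1],[0,0,0,0,0,0,1]]]' | grep -E 'pos|force'
python3 -m jog '[[[0,0,0,0,0,0.03,1],[0,0,0,0,0,0,1],[0,0,0,0,0,0,1]]]' | grep -E 'pos|force'
```

```text
tool_pos: [0.5707, 0.2185, 0.1791]
force: [-0.1, 0.1, -3.0]
tool_pos: [0.5707, 0.2185, 0.1788]
force: [-0.5, 0.9, -3.4]
```

```bash

python3 -m jog '[[[0,0,0,0,0,0.03,1],[0,0,0,0,0,0,1],[0,0,0,0,0,0,1]]]' | grep -E 'pos|force'
python3 -m jog '[[[0,0,0,0,0,0.03,1],[0,0,0,0,0,0,1],[0,0,0,0,0,0,1]]]' | grep -E 'pos|force'
```

```text
tool_pos: [0.5708, 0.2186, 0.1787]
force: [0.1, -0.9, -3.8]
tool_pos: [0.5709, 0.2186, 0.1786]
force: [-0.1, 0.7, -1.4]
```

```bash

python3 -m jog '[[[0,0,0,0,0,0.03,1],[0,0,0,0,0,0,1],[0,0,0,0,0,0,1]]]' | grep -E 'pos|force'
python3 -m jog '[[[0,0,0,0,0,0,1],[0,0,0,0,0,0,1]]]' 5 | grep -E 'pos|force|open'
python3 -c "
from h import *
tool()
p,o=look('wrist','seat')
cv2.imwrite('pics/seat.png',cv2.resize(p['img'][150:310,250:450],None,fx=4,fy=4,interpolation=cv2.INTER_CUBIC)[:,:,::-1])"
```

```text
tool_pos: [0.571, 0.2186, 0.1785]
force: [0.0, -0.8, 2.1]
tool_pos: [0.571, 0.2186, 0.1784]
force: [-0.7, -1.7, 2.8]
opening: 0.0161
t 25.73 tcp [0.571  0.2186 0.1784] yaw 81.51382299047279 tilt 0.048035620611532395 F [-0.6805 -1.7439  2.8113] T [-0.2793  0.0294  0.0102] op 0.016055973794873783
```

View pics/seat.png

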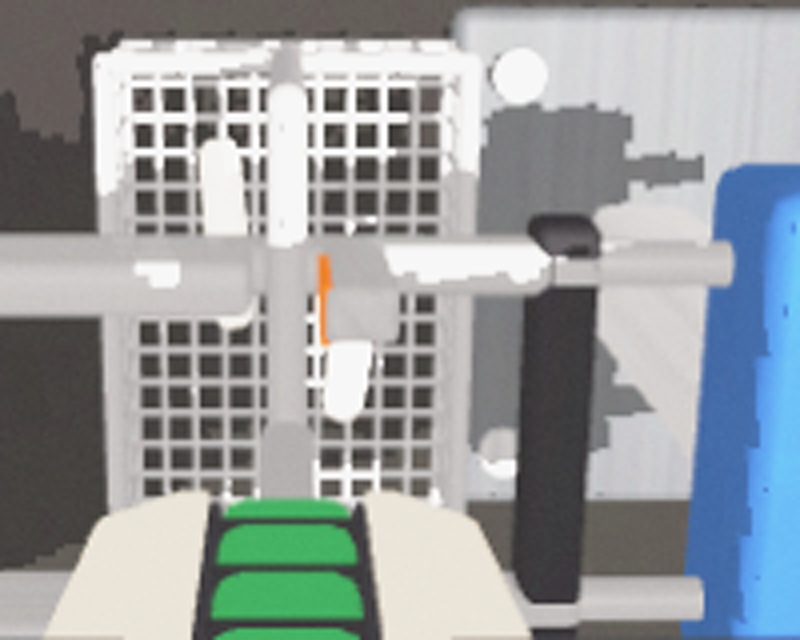

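The crop shows the bar at (287,300) in the slot, between the ledge end (248) and the orange stop (323), with both stir bars in the basket. I release gently and withdraw.

```bash

python3 -m jog '[[[0,0,0,0,0,-0.03,1.2],[0,0,0,0,0,0,2],[0,0,0,0,0,0,3],[0,0,0,0,0,0,4],[0,0,0,0,0,0,4.5]]]' 5 | grep -E 'pos|force|open'
python3 -m jog '[[[0,0,0,0,0,0,5],[0,0,0,0,0,0,5],[0,0,0,0,0,-0.3,5],[0,0,0,0,0,-0.8,5],[0,0,0,0,0,-1.5,5]]]' | grep -E 'pos|force|open'
python3 -m jog '[[[0,0,0,0,0,-2,5],[0,0,0,0,0,-2,5],[0,0,0,0,0,-2,5],[0,0,0,0,0,-1.5,5],[0,0,0,0,0,-1,5]]]' | grep -E 'pos|force|open'
python3 -m jog '[[[0,0,0,0,-2,-1,5],[0,0,0,0,-2,0,5],[0,0,0,0,-2,0,5],[0,0,0,0,-1,0,5],[0,0,0,0,0,0,5]]]' | grep -E 'pos|force|open'
python3 - <<'E'
from h import *
tool()
p,o=look('wrist','fin',['basket_bar','basket_grip','dry_mid'])
for l,z in dict(dry_mid=.136,basket_bar=.136,basket_grip=.199).items():
    for q in o.get(l,[])[:1]: print(l,atz(p,q['point'],z))
cv2.imwrite('pics/fin.png',p['img'][:,200:][:,:,::-1])
E
```

```text
tool_pos: [0.5705, 0.2186, 0.1779]
force: [-0.3, -0.5, -0.2]
opening: 0.0357
tool_pos: [0.5697, 0.2182, 0.203]
force: [-0.1, -0.1, -0.3]
opening: 0.0498
tool_pos: [0.5715, 0.2188, 0.2926]
force: [1.4, 0.5, 0.1]
opening: 0.0499
tool_pos: [0.5002, 0.2294, 0.2999]
force: [-0.5, 0.4, -0.1]
opening: 0.0501
t 27.45 tcp [0.5002 0.2294 0.2999] yaw 81.58373326595856 tilt 0.032461447026704116 F [-0.4557  0.3797 -0.1372] T [ 0.0217 -0.1114  0.0099] op 0.050083843727723315
wrist basket_bar [396. 216.] 0.59
wrist basket_grip [485.2 218.4] 0.58
wrist basket_grip [416.3 235.7] 0.56
wrist dry_mid [443.  194.7] 0.61
wrist dry_mid [396.6 216.3] 0.57
dry_mid [0.6138 0.2311 0.136 ]
basket_bar [0.5692 0.2174 0.136 ]
basket_grip [0.6254 0.2221 0.199 ]
```

View pics/fin.png

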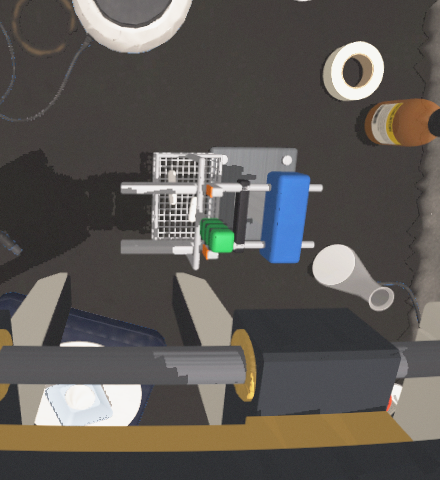

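The basket hangs in the slot with the bar at (197,215) between the ledge end and the orange stops, and both white bars are inside. I check that it is still, then hand in.

```bash
cat > c.py <<'E'
from h import *
s,M=tool(); p=robot.read_camera('wrist')
hsv=cv2.cvtColor(p['img'],cv2.COLOR_RGB2HSV); m=cv2.inRange(hsv,(45,120,40),(80,255,255)); m[:, :300]=0
ys,xs=np.nonzero(m); print('green centroid',xs.mean(),ys.mean(),atz(p,(416.3,235.7),.199))
E
python3 c.py; python3 -m jog '[[[0,0,0,0,0,0,5],[0,0,0,0,0,0,5],[0,0,0,0,0,0,5],[0,0,0,0,0,0,5],[0,0,0,0,0,0,5]]]' >/dev/null; python3 c.py; python3 -m jog '[[[0,0,0,0,0,0,5],[0,0,0,0,0,0,5],[0,0,0,0,0,0,5],[0,0,0,0,0,0,5],[0,0,0,0,0,0,5]]]' >/dev/null; python3 c.py
python3 -c "
from plant import robot; print(robot.close_job())"
```

```text
t 27.65 tcp [0.5021 0.2286 0.299 ] yaw 81.49456317158757 tilt 0.013176175164174556 F [ 1.1393 -0.0489  0.6275] T [-0.0851 -0.1217 -0.0054] op 0.04953765618550529
green centroid 414.78333333333336 235.29166666666666 [0.5738 0.2156 0.199 ]
t 28.12 tcp [0.5016 0.2288 0.2992] yaw 81.50758878021139 tilt 0.009289703160673807 F [-0.243   0.2528  0.0126] T [-0.0027 -0.046  -0.0282] op 0.050158524711944485
green centroid 415.63529411764705 235.42705882352942 [0.5733 0.2158 0.199 ]
t 28.58 tcp [0.5015 0.2289 0.2993] yaw 81.5188794036594 tilt 0.003155342378349701 F [ 0.1553  0.1696 -1.2193] T [-0.0245 -0.0489  0.0052] op 0.04994467985088295
green centroid 415.63164108618656 235.357733175915 [0.5732 0.2159 0.199 ]
the job is handed in; nothing more can be done
None
```

The basket is hanging by its bar in the slot of the blue-headed drying fork, with both stir bars still in it. The job is handed in, at about 28.6 s of the 66 s allowed.

**What I did**
- I took the basket by its green grip, lifted it 19 mm off the drip hook, drew it out and carried it level round the front of the electrode arm.
- I laid the bar on the fork's ledge, slid it in and felt the sprung stop with about 2.5 N.
- From first touch I set the bar 2 mm in front of the stop, lowered it 12 mm to the slot floor, released it and backed the gripper clear.

**Last checks**
- **Seating:** the floor contact came at the height expected for a fully seated bar. Pictures show the bar between the ledge end and the orange stops, and both stir bars in the basket.
- **Stillness:** over the last 0.5 s the grip did not move in the picture, and the gripper was not touching anything.

**What was less clean**
- **Ledge contact:** the first ledge contact and slide were firmer than intended, at 8 to 11 N on the arms with about 8 N of drag. That is under the 22 N limit. I eased off before going on to the stop.
- **Hover:** the last 14 mm or so to the stop was done hovering just above the ledge rather than in contact with it.
- **Network reports:** in the final picture the top network reports for the grip and `dry_mid` were several centimetres off, so I relied on the picture and the grip's colour instead.

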